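Recover the good grinding balls from a mill jar

TASK

Recover the good grinding balls: take the lid off the steel mill jar and lay it flat on the bench, then push high against the jar so that it tips over the low sill of the grey tray and empties there, and leave it lying. Use the slotted wire scoop to lift every large ball out, letting the small chips drop back into the tray, and roll the balls from low into the round metal dish; then stand the scoop back on its rubber mat. Do not touch balls or chips with the fingers, do not lift the jar, and leave the marker, dye bottle and tube rack where they are.

Things in the scene. Friction and masses are not known exactly. Their poses are not given: they have to be found in the camera images.
- tray: Grey draining tray, fixed, open on top; inside 340 mm long (its y), 126 mm wide (its x). Walls 4 mm thick, 56 mm high, along both long sides and at the -y (deep) end, with a rim 10 mm out at the top; 45-degree facets, 28 mm a side, cut off the two inner corners of the deep end. No wall at +y, only a low sill. Floor falls evenly to the deep end (2.3 degrees). Origin: centre of underside, z up.
- tray_sill (a point): Middle of the outer top edge of the sill at the tray's +y end, the low stop against which the jar tips: x = 0, y = 176, z = 24 mm in the tray's frame. The sill is 6 mm thick, of non-slip rubber, as wide as the tray; behind it the floor lies 18 mm over the bench at y = 170 mm and falls evenly to 4.5 mm at the foot of the deep end wall (y = -170 mm), where the balls roll by themselves.
- jar: Open steel grinding jar, 0.43 kg empty, standing outside the tray's sill: round body 88 mm across, 125 mm high (inside 79 mm across, floor 6 mm thick) on a square foot 94 x 94 x 6 mm. Origin: centre of underside; z to its mouth. One foot side faces the sill, 4 to 24 mm off, within 0.12 rad. Pushed, it turns about the sill and falls by itself after about 60 degrees, foot hooked outside the sill.
- lid: Loose lid on the jar, 120 g: steel disc 92 mm across and 6 mm thick, below it a plug 72 mm across and 6 mm deep that sits in the jar's mouth, on top a black round knob 26 mm across and 26 mm high (from 6 to 32 mm above the origin) to grip. Origin: centre of the disc's underside (6 mm over the bench when the lid lies on its plug); z up.
- jar_mouth (a point): Centre of the jar's mouth, 125 mm from its origin along its z.
- ball_0: Good grinding ball, white ceramic, 34 mm diameter, 80 g; origin at its centre. It rolls easily. At the start in the jar.
- ball_1: Good grinding ball, white ceramic, 34 mm diameter, 80 g; origin at its centre. It rolls easily. At the start in the jar.
- ball_2: Good grinding ball, white ceramic, 34 mm diameter, 80 g; origin at its centre. It rolls easily. At the start in the jar.
- ball_3: Good grinding ball, white ceramic, 34 mm diameter, 80 g; origin at its centre. It rolls easily. At the start in the jar. May be absent.
- ball_4: Good grinding ball, white ceramic, 34 mm diameter, 80 g; origin at its centre. It rolls easily. At the start in the jar. May be absent.
- ball_5: Good grinding ball, white ceramic, 34 mm diameter, 80 g; origin at its centre. It rolls easily. At the start in the jar. May be absent.
- chip_0: Broken chip of a grinding ball, white ceramic lump about 13 mm across, 12 g; origin at its centre. May be absent (3 to 5 of the five are there); at the start some lie in the jar under the balls, some in the tray.
- chip_1: Broken chip of a grinding ball, white ceramic lump about 13 mm across, 12 g; origin at its centre. May be absent (3 to 5 of the five are there); at the start some lie in the jar under the balls, some in the tray.
- chip_2: Broken chip of a grinding ball, white ceramic lump about 13 mm across, 12 g; origin at its centre. May be absent (3 to 5 of the five are there); at the start some lie in the jar under the balls, some in the tray.
- chip_3: Broken chip of a grinding ball, white ceramic lump about 13 mm across, 12 g; origin at its centre. May be absent (3 to 5 of the five are there); at the start some lie in the jar under the balls, some in the tray.
- chip_4: Broken chip of a grinding ball, white ceramic lump about 13 mm across, 12 g; origin at its centre. May be absent (3 to 5 of the five are there); at the start some lie in the jar under the balls, some in the tray.
- scoop: Slotted wire scoop, 160 g, standing level on its mat, grip upright. Origin: middle of underside; nose to -x, z up. Six 4 mm tines along x at y = +-11, +-33, +-55 mm (18 mm slots), open at the nose: inner four reach x = -55 mm, outer two -30 mm. At x = 40 mm they turn up into a slotted back 44 mm high. Side wires at y = +-57 mm, 34 mm up, from x = -30 mm back. 120 mm wide over all.
- scoop_grip (a point): Point to grip on the scoop's upright black bar over its middle: x = 10, y = 0, z = 134 mm in the scoop's frame. The bar is 30 mm along x, 14 mm thick along y, from z = 96 to 170 mm, on a stem that bends forward from the back's top edge; take it across its 14 mm, from above.
- mat: Black ribbed rubber mat, 170 x 170 mm, 3 mm thick, fixed; the scoop's place. Origin: centre of its underside.
- dish: Loose round aluminium dish for the good balls, 0.5 kg, 176 mm across at the rim and 156 mm at the foot, 45 mm high, wall 3 mm, floor 5 mm thick. Origin: centre of its underside. It stands on the other side of the bench front from the mat; the two may be swapped.
- marker: Bystander: marker pen, 134 mm long, 13 mm thick, lying between mat and dish.
- dye_bottle: Bystander: brown bottle with black cap, 48 mm across, 90 mm high, standing behind the tray.
- tube_rack: Bystander: blue tube rack 62 x 130 x 42 mm, to the left.

How it is judged (in metres and radians):
On the way, in this order (a step that is already met when the one before it is completed fails the run):
1. the lid lies flat on the bench, outside the tray (height (world z) of lid below 0.02 m and angle between lid's own z axis and vertical below 0.15 rad and (x of lid in the frame of tray below -0.1 m or x of lid in the frame of tray above 0.1 m or y of lid in the frame of tray below -0.21 m or y of lid in the frame of tray above 0.21 m)), for 0.3 s.
2. the jar lies on its side across the sill, its mouth in the tray, at rest (angle between jar's own z axis and vertical above 1.3 rad and y of jar_mouth in the frame of tray between -0.06 and 0.13 m and x of jar_mouth in the frame of tray between -0.063 and 0.063 m and height (world z) of jar_mouth below 0.11 m and linear speed of jar below 0.05 m/s), for 0.3 s.
3. every good ball is in the dish and every chip still in the tray or jar (horizontal distance between each of ball_0, ball_1, ball_2, ball_3, ball_4, ball_5 and dish below 0.075 m and z of ball_0 in the frame of dish between 0 and 0.075 m and z of ball_1 in the frame of dish between 0 and 0.075 m and z of ball_2 in the frame of dish between 0 and 0.075 m and z of ball_3 in the frame of dish between 0 and 0.075 m and z of ball_4 in the frame of dish between 0 and 0.075 m and z of ball_5 in the frame of dish between 0 and 0.075 m and x of chip_0 in the frame of tray between -0.075 and 0.075 m and y of chip_0 in the frame of tray between -0.18 and 0.215 m and height (world z) of each of chip_0, chip_1, chip_2, chip_3, chip_4 below 0.12 m and x of chip_1 in the frame of tray between -0.075 and 0.075 m and y of chip_1 in the frame of tray between -0.18 and 0.215 m and x of chip_2 in the frame of tray between -0.075 and 0.075 m and y of chip_2 in the frame of tray between -0.18 and 0.215 m and x of chip_3 in the frame of tray between -0.075 and 0.075 m and y of chip_3 in the frame of tray between -0.18 and 0.215 m and x of chip_4 in the frame of tray between -0.075 and 0.075 m and y of chip_4 in the frame of tray between -0.18 and 0.215 m), for 0.3 s.
4. the scoop stands on its mat again (horizontal distance between scoop and mat below 0.05 m and angle between scoop's own z axis and vertical below 0.12 rad and height (world z) of scoop below 0.012 m), for 0.3 s.
At the end, for the whole second after the job is handed in: The lid lies flat on the bench; the jar lies on its side (over 75 degrees), mouth in the tray; every ball rests in the dish (within 75 mm of its centre and foot), every chip in tray or jar; the scoop stands released on its mat, middle within 50 mm of the mat's (all of step 1 and all of step 2 and all of step 3 and all of step 4 and linear speed of each of ball_0, ball_1, ball_2, ball_3, ball_4, ball_5, dish, scoop, lid below 0.03 m/s); the robot touches nothing.
It fails at once if the fingers touch a ball or a chip (contact force between the fingers and ball_0 above 0.5 N or contact force between the fingers and ball_1 above 0.5 N or contact force between the fingers and ball_2 above 0.5 N or contact force between the fingers and ball_3 above 0.5 N or contact force between the fingers and ball_4 above 0.5 N or contact force between the fingers and ball_5 above 0.5 N or contact force between the fingers and chip_0 above 0.5 N or contact force between the fingers and chip_1 above 0.5 N or contact force between the fingers and chip_2 above 0.5 N or contact force between the fingers and chip_3 above 0.5 N or contact force between the fingers and chip_4 above 0.5 N).
It fails at once if a ball is flung or dropped from a height (faster than 1.6 m/s) (linear speed of any of ball_0, ball_1, ball_2, ball_3, ball_4, ball_5 above 1.6 m/s).
It fails at once if the jar is lifted (its underside's centre more than 11 cm over the bench) (height (world z) of jar above 0.11 m).
It fails at once if the marker, the dye bottle or the tube rack is moved by more than 3 cm (distance of any of marker, dye_bottle, tube_rack from where it was at the start of the episode above 0.03 m).
Of ball_3, ball_4, ball_5 only 1 to 3 are there at a start; the rules pass over those that are not, and their reading is None.
Of chip_0, chip_1, chip_2, chip_3, chip_4 only 3 to 5 are there at a start; the rules pass over those that are not, and their reading is None.
At some moment in a run one of jar, dish may be knocked a few centimetres aside while the robot is not near it.
It also fails if it takes over 210 s, if anything falls off the work surface, if the arm or the gripper's body presses on something with over 40 N, if the wrist force passes 120 N, or if a joint passes its speed limit or range.

ROBOT

A 6-joint arm with a two-finger parallel gripper is mounted at the origin on a cart in front of the work surface, level with it; the furniture and walls round the work are solid. World frame = base frame: x ahead of the robot, y to its left, z up, the work surface at z = 0. Lengths are in mm, angles in rad, forces in N, time in s.
With the tool pointing down it reaches from about 275 to 1000 mm from the base axis. Payload 8.4 kg.
Tool frame: the origin (TCP) lies on the centre line of the jaws, within the pads' length; the fingertips stand 25 mm ahead of it and the grasp point (between the pads) lies 6 mm ahead of it; z points along the fingers, y is the line along which they close (so a half turn about z gives the same grasp; the last joint's range is limited). The gripper opens to 85 mm and grips with 20 to 120 N. Pads are 22 mm wide; open, the fingers measure 114 mm over their backs; the gripper's body (76 mm by 85 mm) begins 54 mm behind the grasp point. The pads swing forward as they close: fully open they stand 13 mm farther back than shut.
Start: joints at [-1.283, 0.353, 1.633, -0, 1.155, -0.002], TCP at [178.599, -598.941, 256.281] pointing down, gripper open.
Joint ranges: [-2.63, 2.63], [-0.92, 2.1], [0.06, 2.66], [-1.3, 4.44], [0, 2.69], [-3.02, 3.02]. Speed limits (rad/s): [2.22, 2.22, 2.79, 3.14, 3.14, 3.14].

INTERFACE

Orientations are given as [roll, pitch, yaw] about the fixed x, y, z axes, in that order (R = Rz(yaw) Ry(pitch) Rx(roll)).
In Python, from rig import r gives the robot as it stands.
- The arm moves only by the shell command python3 -m jog 'ROWS' [FORCE]. ROWS is JSON, a list of rows, each a list of 3 entries, a list of its own where there are three numbers: the turn, a rotation vector about the tool's x, y, z in rad, then the shift along the tool's x, y, z in m, then the opening, from -1 (shut) to 1 (fully open). In form: [[[rx, ry, rz], [x, y, z], gripper], ...]. A call has 1 to 12 rows; each row shifts and turns the commanded pose from where the row before left it, along the tool's axes as they then stand; what a row does not reach is not made up. A row lasts 1/10 s, in which the tool goes at most 50 mm and 8.59 degrees, less where a joint would pass 70% of its speed; a pose out of reach is approached as far as the arm can. A call with a gripper value outside its range is refused whole. The fingers move at their own pace and stop on an object; FORCE is the grip in N (left out, the last holds). Time passes only in rows, so rows that do not move let the fingers close. It gives the time, the measured TCP pose, the force, the opening and the grip force at its end, in the units of the state.
- r.sense(): the state, without advancing time (a new reading comes with each control period).
- r.grab_frame(name): name is "scene" or "top" or "wrist"; returns the picture (384x512x3 uint8, red, green, blue); there is no depth.
- r.camera_params(name): a dict with "fx", "fy", "cx", "cy" (pixels), "rvec" (rotation vector, rad) and "tvec" (3), from world to camera coordinates, as OpenCV has them; the wrist camera has in their place "hand_eye" (4x4, takes a point from camera to tool coordinates, whose origin is the TCP and whose axes are the flange's). Camera axes: x right, y down, z forward; pixel columns grow to the right and rows downward; lengths in mm; the calibration is good to about 2 mm. A picture is of the moment at which its call begins: read the wrist's pose just before it. camera_params takes no time and is no camera call.
- r.sign_off(): hands the job in; it is judged then, once.
The state is a dict: "clock": time; "qpos": joint angles; "qvel": joint speeds; "joint_efforts": joint torques, N m; "eef_pos": TCP position; "tcp_rot": TCP orientation; "contact_force": force on the tool from outside, world axes, zero at the start; "wrist_torque": the same for the moment, N m; "opening": opening from 0.0 (shut) to 1.0 (fully open); "grasp_force": force on a finger pad.
Only numpy, scipy, OpenCV 4.12 (cv2) and the standard library are available. Lean on these libraries where they do the work, as an engineer would, in place of code of your own. Each camera call takes 0.05 s, during which the arm holds its last target. There are 200 camera calls.

## Working session

There is one attempt and no reset: what is moved stays moved. The work goes in short steps, Python scripts to look and compute and a shell command to move; the robot and the scene stay as the last step left them, time stands still between calls to the robot, and variables do not carry over. Pictures are saved under pics/ and viewed, at most 14 in all, crops included, and the job is handed in when it is done.

```bash
mkdir -p pics; ls
python3 - <<'E'
from rig import r
import cv2,numpy as np
print(r.sense())
for n in ["scene","top"]:
    im=r.grab_frame(n); cv2.imwrite(f"pics/{n}0.png",cv2.resize(im[:,:,::-1],(800,600),interpolation=cv2.INTER_CUBIC))
    cv2.imwrite(f"pics/{n}0raw.png",im[:,:,::-1])
for n in ["scene","top","wrist"]: print(n,r.camera_params(n))
E
```

```text
pics
{'clock': 0.0, 'qpos': array([-1.28337797e+00,  3.53668671e-01,  1.63414453e+00, -1.71961230e-05,
        1.15519720e+00, -2.39291559e-03]), 'qvel': array([-0.00077658, -0.00043738,  0.00049589,  0.00036496,  0.0008841 ,
       -0.00062191]), 'joint_efforts': array([-1.17399992e-03, -6.05250120e+01, -3.42067158e+01,  3.40486474e-05,
        9.42953717e-03, -1.03868769e-05]), 'eef_pos': array([ 178.47976076, -598.50735107,  255.54439009]), 'tcp_rot': array([-3.14017487e+00,  1.23298434e-05,  2.89818232e-01]), 'contact_force': array([-0.04699997,  0.78788198,  0.35636056]), 'wrist_torque': array([0.0365737 , 0.00646675, 0.01936115]), 'grasp_force': 0.0, 'opening': 1.001772231691108}
scene {'fx': 449.18047249321035, 'fy': 449.18047249321035, 'cx': 256.454232527944, 'cy': 196.05675208838665, 'rvec': array([ 1.25135683, -2.05989747,  1.12467138]), 'tvec': array([ 371.20404228,  339.32663487, 1020.43083037])}
top {'fx': 395.2276264443664, 'fy': 395.2276264443664, 'cx': 258.71817022213986, 'cy': 190.11060860324613, 'rvec': array([ 2.19989926, -2.13789588,  0.13801606]), 'tvec': array([  87.04943891,  591.13724199, 1133.83966146])}
wrist {'fx': 286.4316666201586, 'fy': 286.4316666201586, 'cx': 260.3970554424771, 'cy': 190.5440272615438, 'hand_eye': array([[ 8.92147938e-04, -9.49840144e-01, -3.12734561e-01,
         7.95467202e+01],
       [ 9.99999590e-01,  7.99863520e-04,  4.23378506e-04,
        -5.63433590e-02],
       [-1.51996934e-04, -3.12734811e-01,  9.49840468e-01,
        -1.17587911e+02],
       [ 0.00000000e+00,  0.00000000e+00,  0.00000000e+00,
         1.00000000e+00]])}
```

View pics/scene0.png

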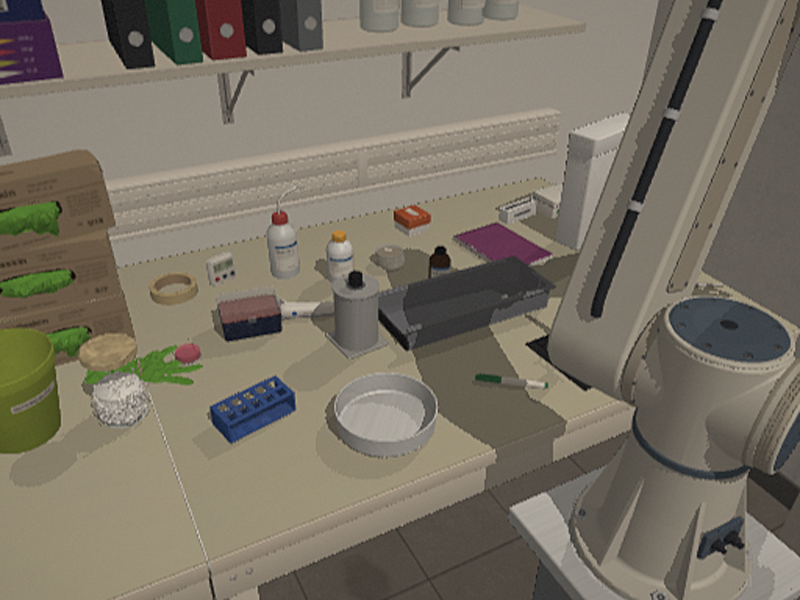

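View pics/top0.png

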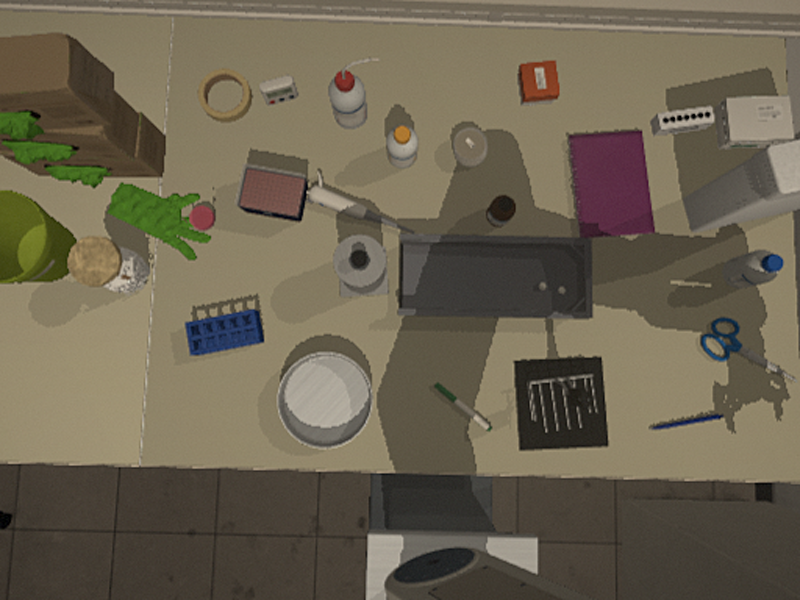

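The scene view shows the jar with its lid left of the tray. The top view (800x600) shows these positions:
- tray rim corners at about (399,237), (591,237), (593,318) and (398,315)
- jar knob at (360,260)
- dish at (325,400)
- mat and scoop at (560,403)
- chips at (541,286) and (561,290)

I'll enlarge the jar and scoop.

```bash
cat > h.py <<'E'
from rig import r
import cv2,numpy as np
from scipy.spatial.transform import Rotation as R
def ray(name,uv):
    c=r.camera_params(name); K=np.array([[c['fx'],0,c['cx']],[0,c['fy'],c['cy']],[0,0,1]])
    d=np.linalg.solve(K,np.array([uv[0],uv[1],1.]))
    if name=="wrist":
        s=r.sense(); M=np.eye(4); M[:3,:3]=R.from_euler('xyz',s['tcp_rot']).as_matrix(); M[:3,3]=s['eef_pos']
        T=M@c['hand_eye']; return T[:3,3],T[:3,:3]@d
    A=R.from_rotvec(c['rvec']).as_matrix(); return -A.T@np.array(c['tvec']),A.T@d
def pt(name,uv,z,s=1.):
    o,d=ray(name,((uv[0]+.5)/s-.5,(uv[1]+.5)/s-.5)); return np.round(o+d*(z-o[2])/d[2],1)
def proj(name,P):
    c=r.camera_params(name); K=np.array([[c['fx'],0,c['cx']],[0,c['fy'],c['cy']],[0,0,1]])
    return cv2.projectPoints(np.array(P,float).reshape(-1,3),c['rvec'],c['tvec'],K,None)[0].reshape(-1,2)
def snap(name,fn,box=None,k=None):
    im=r.grab_frame(name)[:,:,::-1]
    cv2.imwrite(fn.replace('.png','_raw.png'),im)
    if box: im=im[box[1]:box[3],box[0]:box[2]]
    k=k or min(800/im.shape[1],600/im.shape[0])
    cv2.imwrite(fn,cv2.resize(im,None,fx=k,fy=k,interpolation=cv2.INTER_CUBIC)); return k
E
python3 - <<'E'
from h import *
im=cv2.imread('pics/top0raw.png')
a=cv2.resize(im[140:210,200:300],None,fx=8,fy=8,interpolation=cv2.INTER_CUBIC)[:290*2]
b=cv2.resize(im[222:294,320:400],None,fx=8,fy=8,interpolation=cv2.INTER_CUBIC)
s=np.vstack([cv2.resize(a,(400,280)),cv2.resize(b,(400,320))[:320]])
c=np.hstack([cv2.resize(im[145:200,210:260],(400,440)),cv2.resize(im[225:290,325:395],(400,371)).copy()[:371] if 0 else cv2.copyMakeBorder(cv2.resize(im[225:290,325:395],(400,371),interpolation=cv2.INTER_CUBIC),0,69,0,0,cv2.BORDER_CONSTANT)])
c=cv2.convertScaleAbs(c,alpha=1.7); cv2.imwrite('pics/crop0.png',c)
k=1.5625
for n,uv,z in [("rim",(399,237),56),("rim",(591,237),56),("rim",(593,318),56),("rim",(398,315),56),
 ("mat",(514,360),3),("mat",(602,357),3),("mat",(608,446),3),("mat",(520,450),3),("dishL",(278,400),45),("dishR",(371,400),45),("dishT",(325,352),45),("dishB",(325,447),45),("knob",(360,260),157),("chip",(541,286),12),("chip",(561,290),12),("rack",(186,320),42),("rack",(262,350),42),("bottle",(503,207),90),("mk",(434,385),6),("mk",(490,428),6)]: print(n,pt("top",uv,z,k))
E
```

```text
rim [699.1 117.7  56. ]
rim [ 710.3 -243.3   56. ]
rim [ 557.5 -246.1   56. ]
rim [552.6 115.3  56. ]
mat [ 476.9 -110.     3. ]
mat [ 487.4 -279.9    3. ]
mat [ 319.7 -289.9    3. ]
mat [ 307.9 -122.7    3. ]
dishL [391.2 330.2  45. ]
dishR [395.8 160.3  45. ]
dishT [481.1 248.1  45. ]
dishB [309.3 240.8  45. ]
knob [635.7 182.7 157. ]
chip [ 620.6 -159.6   12. ]
chip [ 614.  -198.4   12. ]
rack [533.1 508.5  42. ]
rack [481.6 364.9  42. ]
bottle [753.6 -71.1  90. ]
mk [425.2  42.8   6. ]
mk [347.6 -64.9   6. ]
```

View pics/crop0.png

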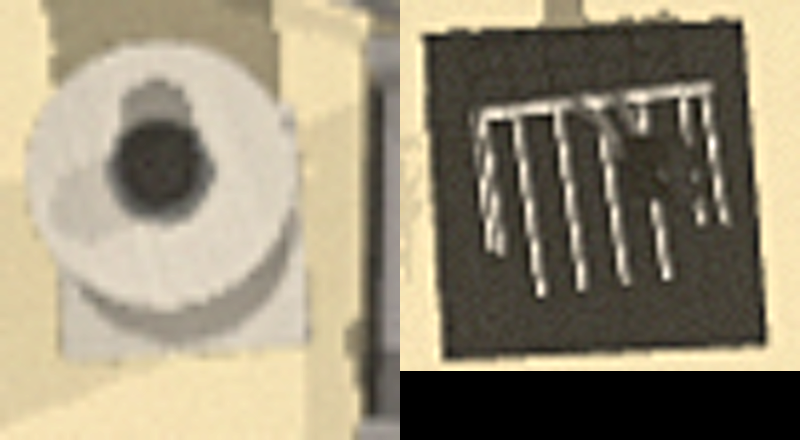

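The crop shows the jar's foot corners at (60,358) and (308,342), with the right edge at about x=300. The scoop's nose faces the robot; its back's top edge runs (482,112)-(712,88), with tine tips near (541,295), (580,290), (625,285) and (668,278). Next I'll compute the poses and approach the lid.

```bash
python3 - <<'E'
from h import *
for n,uv,z in [("foot",(60,358),6),("foot",(308,342),6),("footTR",(292,105),6)]: print(n,pt("top",(210+uv[0]/8,145+uv[1]/8),z))
q=400/70
for n,uv,z in [("backL",(482,112),47),("backR",(712,88),47),("tip",(541,295),5),("tip",(580,290),5),("tip",(625,285),5),("tip",(668,278),5),("otipR",(726,222),5),("otipL",(497,252),5)]: print(n,pt("top",(325+(uv[0]-400)/q,225+uv[1]/q),z))
E
python3 -m jog '[[[0,0,-0.142],[0,0,0],1],[[0,0,-0.142],[0,0,0],1],[[0,0,-0.142],[0,0,0],1],[[0,0,-0.142],[0,0,0],1],[[0,0,-0.142],[0,0,0],1],[[0,0,-0.142],[0,0,0],1],[[0,0,-0.142],[0,0,0],1],[[0,0,-0.142],[0,0,0],1],[[0,0,-0.145],[0,0,0],1]]'
python3 -m jog '[[[0,0,0],[0.0355,0.0208,0],1],[[0,0,0],[0.0355,0.0208,0],1],[[0,0,0],[0.0355,0.0208,0],1],[[0,0,0],[0.0355,0.0208,0],1],[[0,0,0],[0.0355,0.0208,0],1],[[0,0,0],[0.0355,0.0208,0],1],[[0,0,0],[0.0355,0.0208,0],1],[[0,0,0],[0.0355,0.0208,0],1],[[0,0,0],[0.0355,0.0208,0],1],[[0,0,0],[0.0355,0.0208,0],1],[[0,0,0],[0.0355,0.0208,0],1]]'
python3 -m jog '[[[0,0,0],[0.0355,0.0208,0],1],[[0,0,0],[0.0355,0.0208,0],1],[[0,0,0],[0.0355,0.0208,0],1],[[0,0,0],[0.0355,0.0208,0],1],[[0,0,0],[0.0355,0.0208,0],1],[[0,0,0],[0.0355,0.0208,0],1],[[0,0,0],[0.0355,0.0208,0],1],[[0,0,0],[0.0355,0.0208,0],1],[[0,0,0],[0.0355,0.0208,0],1],[[0,0,0],[0.0355,0.0208,0],1],[[0,0,0],[0.0355,0.0208,0],1]]'
```

```text
foot [588.9 227.9   6. ]
foot [597.8 134.7   6. ]
footTR [688.5 143.5   6. ]
backL [ 435.8 -132.4   47. ]
backR [ 451.  -248.9   47. ]
tip [ 341.9 -172.7    5. ]
tip [ 345. -193.    5.]
tip [ 348.1 -216.4    5. ]
tip [ 352.3 -238.8    5. ]
otipR [ 381.8 -269.2    5. ]
otipL [ 363.2 -149.7    5. ]
clock: 1.0
eef_pos: [178.5, -598.7, 255.8]
tcp_rot: [-3.141, -0.001, 1.577]
contact_force: [-0.2, 0.1, -0.3]
opening: 1.0
grasp_force: 0.0
clock: 2.1
eef_pos: [407.8, -206.8, 256.2]
tcp_rot: [-3.141, -0.0, 1.571]
contact_force: [1.0, 0.1, -0.4]
opening: 1.0
grasp_force: 0.0
clock: 3.2
eef_pos: [636.6, 183.6, 255.8]
tcp_rot: [-3.141, 0.0, 1.571]
contact_force: [1.3, -0.6, 0.6]
opening: 1.0
grasp_force: 0.0
```

```bash
python3 -m jog '[[[0,0,0],[0,0,0.03],1],[[0,0,0],[0,0,0.03],1],[[0,0,0],[0,0,0.02],1],[[0,0,0],[0,0,0.015],1],[[0,0,0],[0,0,0],1],[[0,0,0],[0,0,0],-1],[[0,0,0],[0,0,0],-1],[[0,0,0],[0,0,0],-1],[[0,0,0],[0,0,0],-1],[[0,0,0],[0,0,0],-1],[[0,0,0],[0,0,0],-1],[[0,0,0],[0,0,0],-1]]' 60
python3 -m jog '[[[0,0,0],[0,0,0],-1],[[0,0,0],[0,0,-0.01],-1],[[0,0,0],[0,0,-0.02],-1],[[0,0,0],[0,0,-0.02],-1]]'
```

```text
clock: 4.4
eef_pos: [637.5, 182.2, 162.6]
tcp_rot: [3.138, -0.001, 1.571]
contact_force: [3.3, 0.0, 6.2]
opening: 0.279
grasp_force: 59.3
clock: 4.8
eef_pos: [635.1, 181.9, 211.4]
tcp_rot: [-3.139, 0.001, 1.571]
contact_force: [0.2, 0.3, -0.7]
opening: 0.285
grasp_force: 59.6
```

```bash
python3 -m jog '[[[0,0,0],[0.03,-0.002,0],-1],[[0,0,0],[0.03,-0.002,0],-1],[[0,0,0],[0.03,-0.002,0],-1],[[0,0,0],[0.03,-0.002,0],-1],[[0,0,0],[0.028,-0.002,0],-1],[[0,0,0],[0,0,0.03],-1],[[0,0,0],[0,0,0.03],-1],[[0,0,0],[0,0,0.03],-1],[[0,0,0],[0,0,0.03],-1],[[0,0,0],[0,0,0.025],-1],[[0,0,0],[0,0,0.01],-1],[[0,0,0],[0,0,0],-1]]'
python3 - <<'E'
from h import *
print(snap("top","pics/t1.png",(170,120,420,300)))
E
```

```text
clock: 6.0
eef_pos: [624.9, 329.4, 54.8]
tcp_rot: [-3.138, 0.002, 1.571]
contact_force: [-0.8, 0.5, -0.9]
opening: 0.275
grasp_force: 59.6
3.2
```

View pics/t1.png

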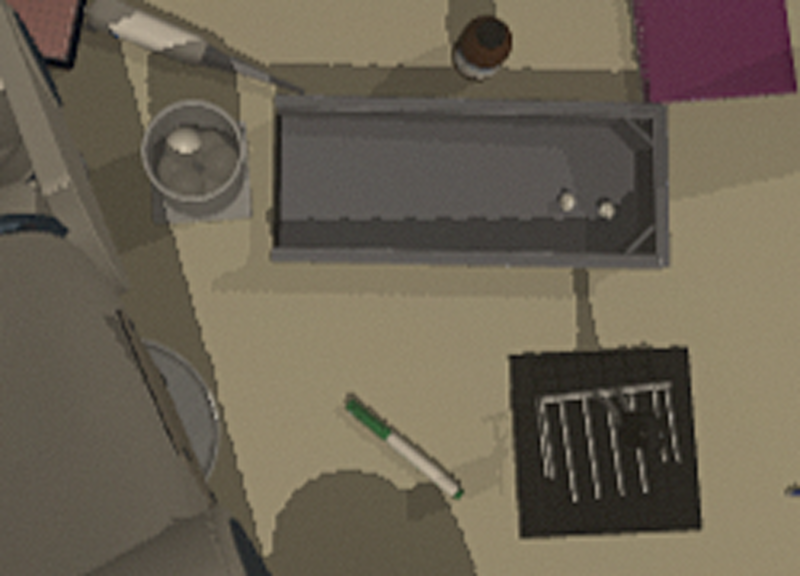

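The lid is off and held (hidden by the arm). The jar's mouth is at (194,155) with balls visible, and there are chips at (567,200) and (606,209). I'll lower the lid, release it and rise.

```bash
python3 -m jog '[[[0,0,0],[0,0,0.007],-1],[[0,0,0],[0,0,0.003],-1],[[0,0,0],[0,0,0],-1]]'
python3 -m jog '[[[0,0,0],[0,0,0],1],[[0,0,0],[0,0,0],1],[[0,0,0],[0,0,0],1],[[0,0,0],[0,0,0],1],[[0,0,0],[0,0,-0.02],1],[[0,0,0],[0,0,-0.03],1],[[0,0,0],[0,0,-0.03],0],[[0,0,0],[0,0,-0.03],-0.3],[[0,0,0],[0,0,0],-0.3]]'
python3 - <<'E'
from h import *
for p in [(194,155),(143,155),(246,155)]: print(pt("top",(170+p[0]/3.2,120+p[1]/3.2),125))
print(pt("top",(170+250/3.2,120+217/3.2),6),pt("top",(170+168/3.2,120+222/3.2),6))
for p in [(273,97),(667,103),(667,267),(271,259)]: print('rim',pt("top",(170+p[0]/3.2,120+p[1]/3.2),56))
E
```

```text
clock: 6.35
eef_pos: [626.2, 330.1, 46.6]
tcp_rot: [3.141, -0.0, 1.571]
contact_force: [-0.6, 0.6, -2.2]
opening: 0.278
grasp_force: 59.6
clock: 7.25
eef_pos: [628.6, 331.3, 161.4]
tcp_rot: [3.135, -0.004, 1.571]
contact_force: [0.0, -0.6, 0.1]
opening: 0.512
grasp_force: 0.0
[635.2 183.4 125. ]
[633.9 226.8 125. ]
[636.5 139.  125. ]
[597.5 135.8   6. ] [590.5 212.9   6. ]
rim [702.7 117.4  56. ]
rim [ 708.3 -244.4   56. ]
rim [ 557.2 -243.4   56. ]
rim [554.  114.9  56. ]
```

```bash
python3 -m jog '[[[0,0,0],[-0.02,0.007,0.021],-0.3],[[0,0,0],[-0.03,0,0],-0.3],[[0,0,0],[-0.03,0,0],-0.3],[[0,0,0],[-0.01,0,0],-0.3],[[0,0,0],[-0.008,0,0],-0.3],[[0,0,0],[-0.008,0,0],-0.3],[[0,0,0],[-0.008,0,0],-0.3],[[0,0,0],[-0.008,0,0],-0.3]]'
python3 -m jog '[[[0,0,0],[-0.008,0,0],-0.3],[[0,0,0],[-0.008,0,0],-0.3],[[0,0,0],[-0.008,0,0],-0.3],[[0,0,0],[-0.008,0,0],-0.3]]'
python3 - <<'E'
from h import *
print(snap("scene","pics/s1.png",(180,130,400,260)))
E
```

```text
clock: 8.05
eef_pos: [637.8, 211.7, 138.8]
tcp_rot: [3.13, -0.006, 1.571]
contact_force: [7.1, 10.7, 13.8]
opening: 0.351
grasp_force: 7.5
clock: 8.45
eef_pos: [640.6, 179.7, 141.0]
tcp_rot: [3.124, -0.007, 1.572]
contact_force: [9.6, 7.5, 21.5]
opening: 0.35
grasp_force: 9.5
3.6363636363636362
```

View pics/s1.png

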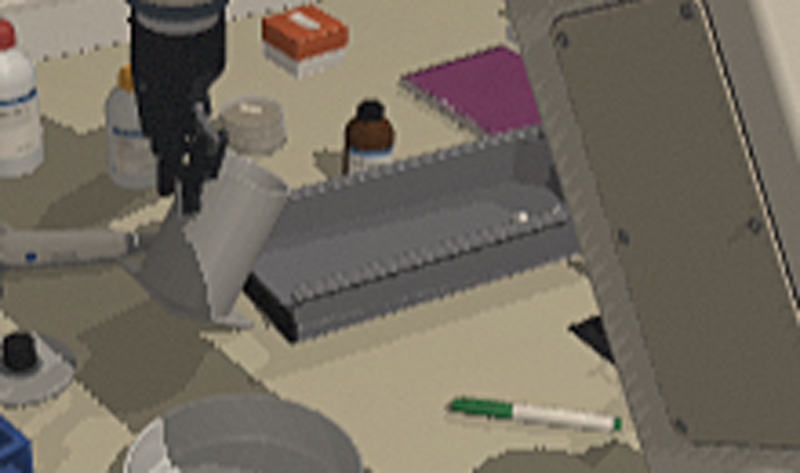

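The jar is tilted about 30° over the sill at (230,250), hooked properly. I'll continue the push.

```bash
python3 -m jog '[[[0,0,0],[-0.006,0,0],-0.3],[[0,0,0],[-0.006,0,0],-0.3],[[0,0,0],[-0.006,0,0],-0.3],[[0,0,0],[-0.006,0,0],-0.3],[[0,0,0],[-0.006,0,0],-0.3],[[0,0,0],[-0.006,0,0],-0.3],[[0,0,0],[-0.006,0,0],-0.3],[[0,0,0],[-0.006,0,0],-0.3]]'
python3 -m jog '[[[0,0,0],[-0.006,0,0],-0.3],[[0,0,0],[-0.006,0,0],-0.3],[[0,0,0],[-0.006,0,0],-0.3]]'
python3 - <<'E'
from h import *
print(snap("scene","pics/s2.png",(180,130,400,260)))
E
```

```text
clock: 9.3
eef_pos: [636.7, 129.5, 138.5]
tcp_rot: [3.133, -0.002, 1.571]
contact_force: [2.3, 2.2, 22.3]
opening: 0.35
grasp_force: 10.1
clock: 9.6
eef_pos: [636.8, 110.6, 138.6]
tcp_rot: [3.133, -0.001, 1.571]
contact_force: [2.5, -1.5, 18.3]
opening: 0.349
grasp_force: 8.2
3.6363636363636362
```

View pics/s2.png

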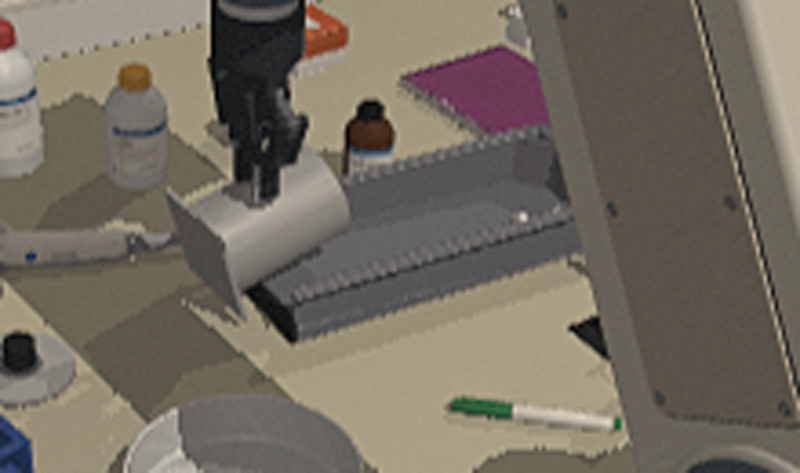

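The jar is about 60-65° over, with the fingertips on its upper side at (262,190). I'll push a bit further, then back off upward.

```bash
python3 -m jog '[[[0,0,0],[-0.006,0,0],-0.3],[[0,0,0],[-0.006,0,0],-0.3],[[0,0,0],[-0.006,0,0],-0.3],[[0,0,0],[-0.006,0,-0.002],-0.3],[[0,0,0],[-0.006,0,-0.002],-0.3],[[0,0,0],[0,0,0],-0.3],[[0,0,0],[0,0,0],-0.3],[[0,0,0],[0,0,0],-0.3]]'
python3 - <<'E'
from h import *
print(snap("scene","pics/s3.png",(180,130,400,260)))
E
```

```text
clock: 10.45
eef_pos: [633.1, 80.3, 139.1]
tcp_rot: [-3.141, -0.0, 1.571]
contact_force: [-1.1, 0.3, 0.8]
opening: 0.349
grasp_force: 0.0
3.6363636363636362
```

View pics/s3.png

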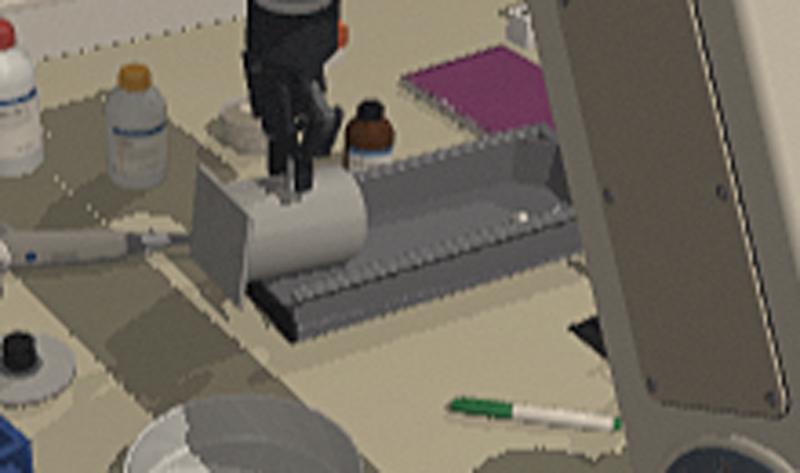

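The jar is lying across the sill. Now I'll rise, turn and go over the scoop.

```bash
python3 -m jog '[[[0,0,0],[0,0,-0.03],0],[[0,0,0],[0,0,-0.035],1],[[0,0,0],[0,0,-0.035],1]]'
python3 -m jog '[[[0,0,0.1428],[0,0,0],1],[[0,0,0.1428],[0,0,0],1],[[0,0,0.1428],[0,0,0],1],[[0,0,0.1428],[0,0,0],1],[[0,0,0.1428],[0,0,0],1],[[0,0,0.1428],[0,0,0],1],[[0,0,0.1428],[0,0,0],1],[[0,0,0.1428],[0,0,0],1],[[0,0,0.1428],[0,0,0],1],[[0,0,0.1428],[0,0,0],1]]'
python3 -m jog '[[[0,0,0],[-0.0258,0.0241,0],1],[[0,0,0],[-0.0258,0.0241,0],1],[[0,0,0],[-0.0258,0.0241,0],1],[[0,0,0],[-0.0258,0.0241,0],1],[[0,0,0],[-0.0258,0.0241,0],1],[[0,0,0],[-0.0258,0.0241,0],1],[[0,0,0],[-0.0258,0.0241,0],1],[[0,0,0],[-0.0258,0.0241,0],1],[[0,0,0],[-0.0258,0.0241,0],1],[[0,0,0],[-0.0258,0.0241,0],1],[[0,0,0],[0,0,0],1]]'
python3 - <<'E'
from h import *
im=r.grab_frame("wrist")[:,:,::-1]; im2=r.grab_frame("top")[:,:,::-1]; cv2.imwrite("pics/t2raw.png",im2)
a=cv2.resize(im2[120:215,215:415],(800,380),interpolation=cv2.INTER_CUBIC)
b=cv2.resize(im,(293,220))
c=np.zeros((600,800,3),np.uint8); c[:380]=a; c[380:600,:293]=b
cv2.imwrite("pics/c2.png",cv2.convertScaleAbs(c,alpha=1.5)); print(r.sense()['eef_pos'],r.sense()['tcp_rot'])
E
```

```text
clock: 10.8
eef_pos: [632.8, 80.3, 240.0]
tcp_rot: [-3.14, 0.0, 1.571]
contact_force: [0.9, 0.5, 0.6]
opening: 0.822
grasp_force: 0.0
clock: 11.8
eef_pos: [633.1, 80.4, 239.1]
tcp_rot: [-3.142, 0.0, 0.137]
contact_force: [-0.1, 0.4, -0.5]
opening: 0.998
grasp_force: 0.0
clock: 12.9
eef_pos: [409.9, -197.1, 239.3]
tcp_rot: [3.141, 0.001, 0.14]
contact_force: [0.0, -0.2, -0.7]
opening: 1.0
grasp_force: 0.0
[ 411.98542295 -195.52745322  239.44527056] [ 3.14159096e+00 -5.52846959e-04  1.40916539e-01]
```

View pics/c2.png

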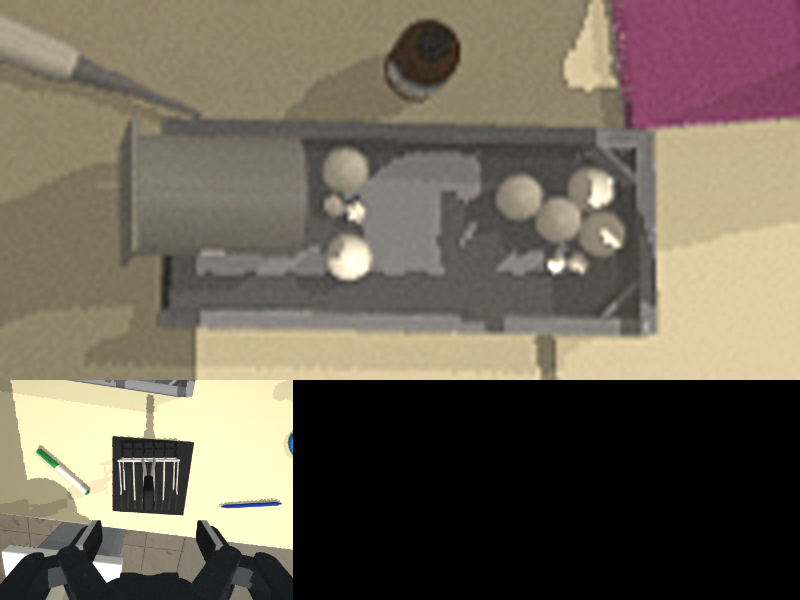

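Six balls are visible. Four are at the deep end, at crop (519,197), (558,218), (591,188) and (602,233). Two are near the jar mouth, at (346,170) and (350,257). There are four chips, and the bar is centred between the fingers. Next I'll grip the scoop.

```bash
python3 -m jog '[[[0,0,0],[0,0,0.03],1],[[0,0,0],[0,0,0.03],1],[[0,0,0],[0,0,0.025],1],[[0,0,0],[0,0,0.012],1],[[0,0,0],[0,0,0],1],[[0,0,0],[0,0,0],-1],[[0,0,0],[0,0,0],-1],[[0,0,0],[0,0,0],-1],[[0,0,0],[0,0,0],-1],[[0,0,0],[0,0,0],-1],[[0,0,0],[0,0,0],-1],[[0,0,0],[0,0,0],-1]]' 110
python3 -m jog '[[[0,0,0],[0,0,0],-1],[[0,0,0],[0,0,0],-1]]'
python3 - <<'E'
from h import *
k=snap("top","pics/t3.png",(215,120,415,295)); print(k)
E
```

```text
clock: 14.2
eef_pos: [412.4, -195.4, 142.8]
tcp_rot: [3.141, -0.001, 0.143]
contact_force: [-0.8, 1.7, 7.3]
opening: 0.144
grasp_force: 107.0
clock: 14.4
eef_pos: [412.4, -195.4, 142.8]
tcp_rot: [3.141, -0.001, 0.143]
contact_force: [-1.4, 0.6, 6.4]
opening: 0.15
grasp_force: 107.0
3.4285714285714284
```

View pics/t3.png

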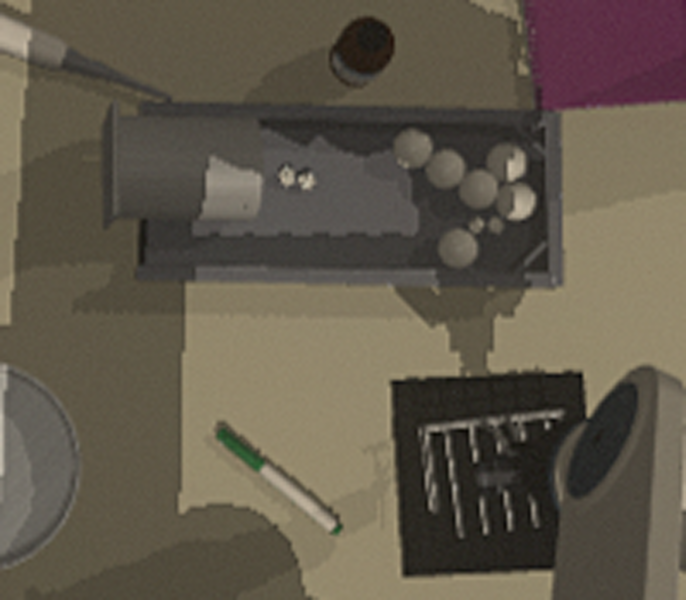

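All six balls have rolled to the deep end, at (412,148), (445,168), (479,188), (507,162), (516,202) and (458,247). Chips are at (287,175), (306,180), (476,224) and (495,225).

Run:
```python
from h import *
k=24/7
f=lambda p,z: pt("top",(215+p[0]/k,120+p[1]/k),z)[:2]
T=np.array([630.4,-59.9]);a=.017
def tl(w): d=np.array(w)-T; return np.round([d[0]*np.cos(a)+d[1]*np.sin(a),-d[0]*np.sin(a)+d[1]*np.cos(a)],0)
for p in [(412,148),(445,168),(479,188),(507,162),(516,202),(458,247)]: w=f(p,27); print('ball',w,tl(w))
for p in [(287,175),(306,180)]: w=f(p,20); print('chip',w,tl(w))
for p in [(476,224),(495,225)]: w=f(p,14); print('chip',w,tl(w))
print('jar mouth',tl(f((262,120),100)),tl(f((262,175),108)), 'foot', tl(f((106,105),90)),tl(f((106,220),90)))
for p in [(547,104),(561,104),(549,285),(140,104),(135,277)]: w=f(p,56);print('rim',w,tl(w))
# predicted rim corners, for overlay
im=cv2.imread('pics/t3_raw.png')
for p in [(-77,-184),(77,-184),(77,176),(-77,176),(-63,-170),(63,-170),(63,170),(-63,170)]:
    z=56; w=T+np.array([p[0]*np.cos(a)-p[1]*np.sin(a),p[0]*np.sin(a)+p[1]*np.cos(a)]); print(p,np.round((proj("top",[*w,z])[0]-[215,120])*k,0))
big=cv2.resize(im[140:210,250:390],None,fx=5.7,fy=5.7,interpolation=cv2.INTER_CUBIC); cv2.imwrite('pics/c3.png',cv2.convertScaleAbs(big,alpha=1.8))
```

```text
ball [ 677.1 -123.1] [ 46. -64.]
ball [ 660.3 -152.1] [ 28. -93.]
ball [ 643.5 -181.9] [  11. -122.]
ball [ 667.3 -206.5] [  34. -147.]
ball [ 632.1 -214.3] [  -1. -154.]
ball [ 591.2 -163.7] [ -41. -103.]
chip [651.1 -14.8] [21. 45.]
chip [647.2 -31.6] [17. 28.]
chip [ 613.5 -182.6] [ -19. -122.]
chip [ 613.1 -199.4] [ -20. -139.]
jar mouth [54. 74.] [ 7. 75.] foot [ 67. 203.] [-29. 201.]
rim [ 713.5 -233. ] [  80. -174.]
rim [ 713.8 -245. ] [  80. -186.]
rim [ 557.8 -233.8] [ -76. -173.]
rim [702.6 115.9] [ 75. 175.]
rim [554.4 115.8] [-73. 177.]
(-77, -184) [562. 287.]
(77, -184) [558. 108.]
(77, 176) [138. 102.]
(-77, 176) [136. 282.]
(-63, -170) [546. 270.]
(63, -170) [542. 124.]
(63, 170) [145. 118.]
(-63, 170) [143. 265.]
```

View pics/c3.png

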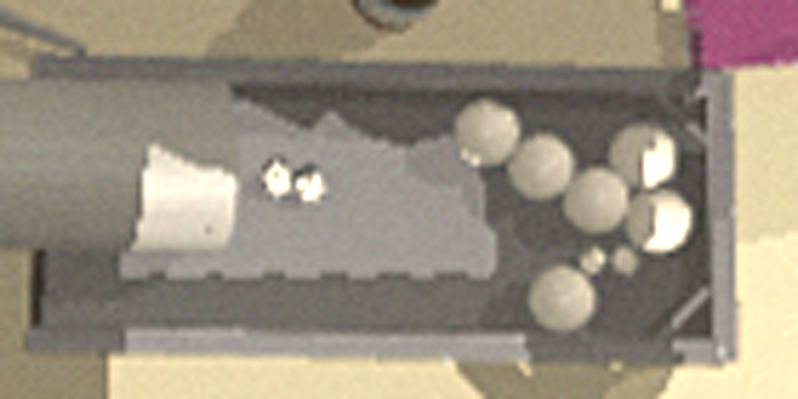

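```bash
python3 -m jog '[[[0,0,0],[0,0,-0.01],-1],[[0,0,0],[0,0,-0.03],-1],[[0,0,0],[0,0,-0.03],-1],[[0,0,0],[0,0,-0.03],-1],[[0,0,0],[0,0,0],-1]]'
python3 -m jog '[[[0,0,-0.1],[0,0,0],-1],[[0,0,-0.1445],[0,0,0],-1],[[0,0,-0.1445],[0,0,0],-1],[[0,0,-0.1445],[0,0,0],-1],[[0,0,-0.1445],[0,0,0],-1],[[0,0,-0.1445],[0,0,0],-1],[[0,0,-0.1445],[0,0,0],-1],[[0,0,-0.1445],[0,0,0],-1],[[0,0,-0.1445],[0,0,0],-1],[[0,0,-0.1445],[0,0,0],-1],[[0,0,-0.045],[0,0,0],-1]]'
python3 -m jog '[[[0,0,0],[0.0129,0.0221,0],-1],[[0,0,0],[0.0129,0.0221,0],-1],[[0,0,0],[0.0129,0.0221,0],-1],[[0,0,0],[0.0129,0.0221,0],-1],[[0,0,0],[0.0129,0.0221,0],-1],[[0,0,0],[0.0129,0.0221,0],-1],[[0,0,0],[0.0129,0.0221,0],-1],[[0,0,0],[0.0129,0.0221,0],-1],[[0,0,0],[0.0129,0.0221,0],-1],[[0,0,0],[0.0129,0.0221,0],-1],[[0,0,0],[0,0,0],-1]]'
python3 - <<'E'
from h import *
s=r.sense(); print(s['eef_pos'],s['tcp_rot'],s['contact_force'])
a=r.grab_frame("wrist")[:,:,::-1]; b=r.grab_frame("scene")[130:290,200:400,::-1]
c=np.zeros((600,800,3),np.uint8); c[:300,:400]=cv2.resize(a,(400,300)); c[:320,400:]=cv2.resize(b,(400,320))
cv2.imwrite('pics/c4raw.png',a); cv2.imwrite('pics/c4.png',cv2.convertScaleAbs(c[:320],alpha=1.5))
E
```

```text
clock: 14.95
eef_pos: [414.0, -196.1, 246.4]
tcp_rot: [3.138, -0.006, 0.143]
contact_force: [0.1, 0.4, -1.5]
opening: 0.15
grasp_force: 107.6
clock: 16.05
eef_pos: [411.5, -195.0, 241.6]
tcp_rot: [-3.14, -0.001, 1.594]
contact_force: [0.1, 0.2, -2.0]
opening: 0.144
grasp_force: 107.4
clock: 17.15
eef_pos: [632.6, -60.8, 241.3]
tcp_rot: [3.141, -0.001, 1.59]
contact_force: [-0.8, -1.1, -1.2]
opening: 0.151
grasp_force: 107.8
[632.57185844 -60.80612718 241.28337526] [ 3.14144315e+00 -6.11054210e-04  1.58970368e+00] [-0.75238278 -1.05199391 -1.20161747]
```

View pics/c4.png

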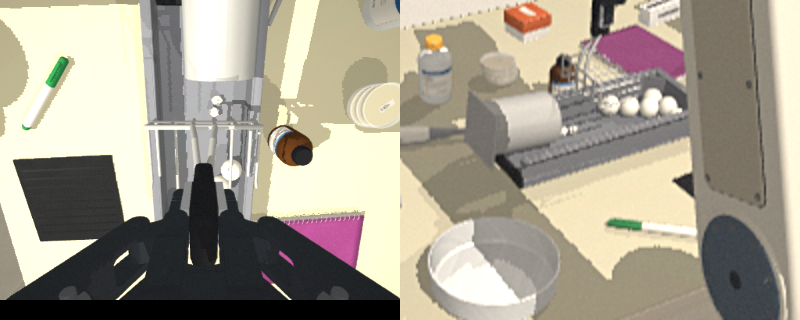

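The wrist view shows the scoop gripped straight over the tray with a ball ahead; two chips lie behind its back. I'll pitch the nose down and lower.

```bash
python3 -m jog '[[[0,0,0],[-0.01,-0.001,0.01],-1],[[0,0,0],[-0.009,0,0.01],-1],[[0,0.06,0],[0,0,0],-1],[[0,0.06,0],[0,0,0],-1]]'
python3 -m jog '[[[0,0,0],[0.00119,0,0.00993],-1],[[0,0,0],[0.00119,0,0.00993],-1],[[0,0,0],[0.00119,0,0.00993],-1],[[0,0,0],[0.0,0,0],-1]]'
python3 -m jog '[[[0,0,0],[0.00119,0,0.00993],-1],[[0,0,0],[0.00119,0,0.00993],-1],[[0,0,0],[0,0,0],-1],[[0,0,0],[0,0,0],-1]]'
```

```text
clock: 17.65
eef_pos: [629.0, -82.4, 221.0]
tcp_rot: [-3.14, -0.122, 1.587]
contact_force: [-0.4, 0.1, -1.4]
opening: 0.146
grasp_force: 107.8
clock: 18.05
eef_pos: [628.7, -73.4, 190.8]
tcp_rot: [-3.138, -0.12, 1.589]
contact_force: [-0.3, -0.6, -2.1]
opening: 0.151
grasp_force: 107.7
clock: 18.45
eef_pos: [629.7, -69.2, 173.3]
tcp_rot: [-3.141, -0.12, 1.589]
contact_force: [-0.3, 0.4, -2.5]
opening: 0.151
grasp_force: 108.0
```

```bash
python3 -m jog '[[[0,0,0],[-0.0055,0.0005,-0.0007],-1],[[0,0,0],[-0.0055,0.0005,-0.0006],-1],[[0,0,0],[-0.001,0,0.006],-1],[[0,0,0],[-0.001,0,0.006],-1],[[0,0,0],[0,0,0],-1]]'
python3 -m jog '[[[0,0,0],[-0.0004,0,0.003],-1],[[0,0,0],[0,0,0],-1],[[0,0,0],[0,0,0],-1]]'
python3 -m jog '[[[0,0,0],[-0.0004,0,0.003],-1],[[0,0,0],[0,0,0],-1],[[0,0,0],[0,0,0],-1]]'
```

```text
clock: 18.95
eef_pos: [631.0, -81.7, 161.0]
tcp_rot: [-3.141, -0.12, 1.588]
contact_force: [-1.5, -0.4, -2.1]
opening: 0.145
grasp_force: 107.9
clock: 19.25
eef_pos: [631.8, -81.4, 158.9]
tcp_rot: [3.14, -0.12, 1.588]
contact_force: [-0.5, 0.1, -0.5]
opening: 0.147
grasp_force: 108.1
clock: 19.55
eef_pos: [631.2, -81.2, 155.4]
tcp_rot: [3.142, -0.12, 1.588]
contact_force: [0.2, 0.1, -1.5]
opening: 0.151
grasp_force: 108.0
```

```bash
python3 -m jog '[[[0,0,0],[0,0,0.002],-1],[[0,0,0],[0,0,0],-1],[[0,0,0],[0,0,0],-1]]'
python3 -m jog '[[[0,0,0],[0,0.002,0],-1],[[0,0,0],[0,0,0],-1],[[0,0,0],[0,0,0],-1]]'
python3 -m jog '[[[0,0,0],[0,0.002,0],-1],[[0,0,0],[0,0,0],-1],[[0,0,0],[0,0,0],-1]]'
python3 -m jog '[[[0,0,0],[0,-0.006,0],-1],[[0,0,0],[0,0,0],-1],[[0,0,0],[0,0,0],-1]]'
python3 -m jog '[[[0,0,0],[0,-0.002,0],-1],[[0,0,0],[0,0,0],-1],[[0,0,0],[0,0,0],-1]]'
```

```text
clock: 19.85
eef_pos: [631.6, -80.8, 154.5]
tcp_rot: [3.14, -0.12, 1.588]
contact_force: [-1.8, 1.0, 5.5]
opening: 0.151
grasp_force: 109.2
clock: 20.15
eef_pos: [633.5, -81.0, 154.5]
tcp_rot: [3.141, -0.12, 1.588]
contact_force: [-2.0, 0.2, 5.5]
opening: 0.147
grasp_force: 109.2
clock: 20.45
eef_pos: [635.4, -81.0, 154.4]
tcp_rot: [3.141, -0.12, 1.589]
contact_force: [-2.0, 0.7, 6.2]
opening: 0.152
grasp_force: 109.3
clock: 20.75
eef_pos: [629.6, -81.1, 154.4]
tcp_rot: [3.14, -0.12, 1.588]
contact_force: [0.3, 0.7, 7.1]
opening: 0.152
grasp_force: 109.2
clock: 21.05
eef_pos: [628.1, -81.2, 154.5]
tcp_rot: [3.139, -0.119, 1.589]
contact_force: [1.6, 0.7, 5.6]
opening: 0.15
grasp_force: 109.1
```

```bash
python3 -m jog '[[[0,0,0],[0,-0.0015,0],-1],[[0,0,0],[0,0,0],-1],[[0,0,0],[0,0,0],-1]]'
python3 -m jog '[[[0,0,0],[0,-0.0015,0],-1],[[0,0,0],[0,0,0],-1],[[0,0,0],[0,0,0],-1]]'
```

```text
clock: 21.35
eef_pos: [627.4, -81.3, 154.6]
tcp_rot: [3.138, -0.119, 1.589]
contact_force: [5.0, -0.2, 6.5]
opening: 0.153
grasp_force: 108.8
clock: 21.65
eef_pos: [626.8, -81.4, 154.8]
tcp_rot: [3.136, -0.119, 1.589]
contact_force: [8.0, 0.0, 4.3]
opening: 0.152
grasp_force: 109.1
```

```bash
python3 -m jog '[[[0,0,0],[0,0.0069,-0.002],-1],[[0,0,0],[-0.005,0,-0.0004],-1],[[0,0,0],[-0.005,0,-0.0004],-1],[[0,0,0],[-0.005,0,-0.0004],-1],[[0,-0.04,0],[0,0,0.002],-1],[[0,-0.04,0],[0,0,0.002],-1],[[0,0,0],[0,0,0],-1],[[0,0,0],[0,0,0],-1]]'
```

```text
clock: 22.45
eef_pos: [630.9, -95.8, 150.6]
tcp_rot: [-3.141, -0.041, 1.589]
contact_force: [0.2, -1.1, -2.1]
opening: 0.147
grasp_force: 108.4
```

```bash
python3 -m jog '[[[0,0,0],[0,0.0005,0.001],-1],[[0,0,0],[-0.005,0,0],-1],[[0,0,0],[-0.005,0,0],-1],[[0,0,0],[-0.005,0,0],-1],[[0,0,0],[-0.005,0,0],-1],[[0,0,0],[-0.005,0,0],-1],[[0,0,0],[0,0,0],-1]]'
python3 -m jog '[[[0,0,0],[-0.005,0,0],-1],[[0,0,0],[-0.005,0,0],-1],[[0,0,0],[-0.005,0,0],-1],[[0,0,0],[-0.005,0,0],-1],[[0,0,0],[0,0,0],-1]]'
python3 -m jog '[[[0,0,0],[-0.005,0,0],-1],[[0,0,0],[-0.005,0,0],-1],[[0,0,0],[-0.005,0,0],-1],[[0,0,0],[0,0,0],-1]]'
```

```text
clock: 23.15
eef_pos: [632.3, -121.8, 148.9]
tcp_rot: [3.141, -0.039, 1.588]
contact_force: [-0.2, -1.3, 1.6]
opening: 0.148
grasp_force: 108.5
clock: 23.65
eef_pos: [632.8, -141.7, 148.1]
tcp_rot: [3.141, -0.039, 1.588]
contact_force: [0.4, -0.7, 1.0]
opening: 0.151
grasp_force: 108.7
clock: 24.05
eef_pos: [632.8, -156.5, 147.5]
tcp_rot: [-3.142, -0.039, 1.588]
contact_force: [-1.0, 0.8, 2.3]
opening: 0.149
grasp_force: 109.0
```

```bash
python3 -m jog '[[[0,0,0],[-0.004,0,0],-1],[[0,0,0],[-0.004,0,0],-1],[[0,0,0],[0,0,0],-1]]'
python3 -m jog '[[[0,0,0],[-0.003,0,0],-1],[[0,0,0],[0,0,0],-1],[[0,0,0],[0,0,0],-1]]'
python3 -m jog '[[[0,0,0],[-0.002,0,0],-1],[[0,0,0],[0,0,0],-1],[[0,0,0],[0,0,0],-1]]'
python3 - <<'E'
from h import *
a=r.grab_frame("wrist")[:,:,::-1]; b=r.grab_frame("top")[125:215,280:400,::-1]; 
c=np.zeros((300,800,3),np.uint8); c[:300,:400]=cv2.resize(a,(400,300)); c[:300,400:]=cv2.resize(b,(400,300),interpolation=cv2.INTER_CUBIC)
cv2.imwrite('pics/c5.png',cv2.convertScaleAbs(c,alpha=1.6))
E
```

```text
clock: 24.35
eef_pos: [633.1, -164.5, 147.2]
tcp_rot: [3.141, -0.039, 1.588]
contact_force: [-0.3, 0.1, 2.6]
opening: 0.149
grasp_force: 109.0
clock: 24.65
eef_pos: [633.1, -167.1, 147.1]
tcp_rot: [3.141, -0.039, 1.588]
contact_force: [0.3, 0.9, 3.7]
opening: 0.151
grasp_force: 109.0
clock: 24.95
eef_pos: [633.2, -168.6, 147.1]
tcp_rot: [3.141, -0.04, 1.588]
contact_force: [-0.2, 3.5, 4.7]
opening: 0.152
grasp_force: 109.0
```

View pics/c5.png

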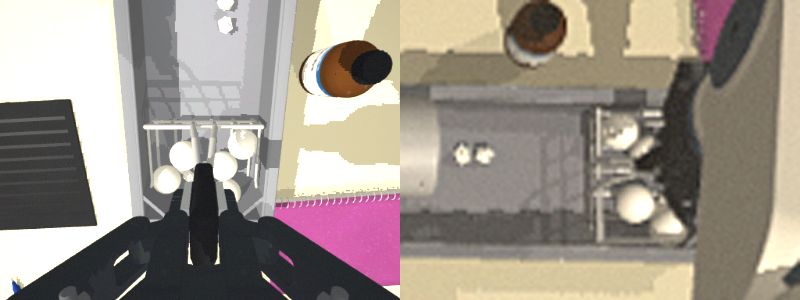

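At the wall (3.5 N on the nose), the wrist view shows balls inside the scoop at (182,155), (222,165), (242,143), (167,180) and (232,188). I'll tilt the nose up about the heel.

```bash
python3 -m jog '[[[0,-0.07,0],[0.0105,0,-0.0035],-1],[[0,0,0],[0,0,0],-1],[[0,-0.075,0],[0.0108,0,-0.0035],-1],[[0,0,0],[0,0,0],-1],[[0,-0.075,0],[0.0104,0,-0.0035],-1],[[0,0,0],[0,0,0],-1],[[0,-0.07,0],[0.0097,0,-0.0035],-1],[[0,0,0],[0,0,0],-1],[[0,0,0],[0,0,0],-1],[[0,0,0],[0,0,0],-1]]'
python3 -m jog '[[[0,0,0],[-0.001,0,-0.005],-1],[[0,0,0],[-0.001,0,-0.005],-1],[[0,0,0],[-0.0015,0,-0.007],-1],[[0,0,0],[-0.0015,0,-0.007],-1],[[0,0,0],[0,0,0],-1],[[0,0,0],[0,0,0],-1],[[0,0,0],[0,0,0],-1],[[0,0,0],[0,0,0],-1]]'
python3 - <<'E'
from h import *
k=snap("wrist","pics/w6.png"); b=cv2.imread('pics/w6_raw.png')
cv2.imwrite('pics/w6.png',cv2.convertScaleAbs(cv2.resize(b[60:300,130:380],(625,600),interpolation=cv2.INTER_CUBIC),alpha=1.5)); print(r.sense()['contact_force'])
E
```

```text
clock: 26.05
eef_pos: [632.2, -127.4, 157.9]
tcp_rot: [-3.141, 0.248, 1.588]
contact_force: [0.9, 0.5, -6.4]
opening: 0.148
grasp_force: 107.8
clock: 26.85
eef_pos: [632.1, -125.4, 182.3]
tcp_rot: [-3.141, 0.25, 1.589]
contact_force: [-0.6, -0.3, -5.9]
opening: 0.153
grasp_force: 107.8
[-0.07113066  0.49775261 -5.66568169]
```

```bash
python3 -m jog '[[[0,0,0],[-0.005,0,-0.02],-1],[[0,0,0],[-0.006,0,-0.024],-1],[[0,0,0],[-0.006,0,-0.024],-1],[[0,0,0],[-0.003,0,-0.012],-1],[[0,0,0],[0,0,0],-1],[[0,0,0],[0,0,0],-1]]'
python3 - <<'E'
from h import *
F=[];M=[]
for i in range(12):
    im=r.grab_frame("wrist" if i<11 else "top"); s=r.sense(); F.append(s['contact_force']); M.append(s['wrist_torque'])
cv2.imwrite('pics/t7raw.png',im[:,:,::-1])
print(np.mean(F,0),np.std(F,0),np.mean(M,0))
print((np.mean(F,0)[2]+1.6)/-.785)
print(r.sense()['eef_pos'])
E
```

```text
clock: 27.5
eef_pos: [631.8, -125.0, 264.1]
tcp_rot: [-3.141, 0.25, 1.588]
contact_force: [0.4, -0.1, -7.0]
opening: 0.148
grasp_force: 108.2
[ 0.0127635   0.02996607 -6.18645028] [0.34588031 0.33623883 0.56001821] [0.56630369 0.02065358 0.000712  ]
5.842611823874781
[ 632.30832207 -125.07444076  265.05729119]
```

Run:
```python
from h import *
a=r.grab_frame("wrist")[:,:,::-1]; s=r.grab_frame("scene")[:,:,::-1]
t=cv2.imread('pics/t7raw.png')
c=np.zeros((600,800,3),np.uint8)
c[:300,:400]=cv2.resize(a[100:340,100:420],(400,300),interpolation=cv2.INTER_CUBIC)
c[:300,400:]=cv2.resize(t[120:225,260:400],(400,300),interpolation=cv2.INTER_CUBIC)
c[300:,:400]=cv2.resize(s[110:230,260:420],(400,300),interpolation=cv2.INTER_CUBIC)
c[300:,400:]=cv2.resize(t[200:320,160:320],(400,300),interpolation=cv2.INTER_CUBIC)
cv2.imwrite('pics/c7.png',cv2.convertScaleAbs(c,alpha=1.6))
```

```text
(no output)
```

View pics/c7.png

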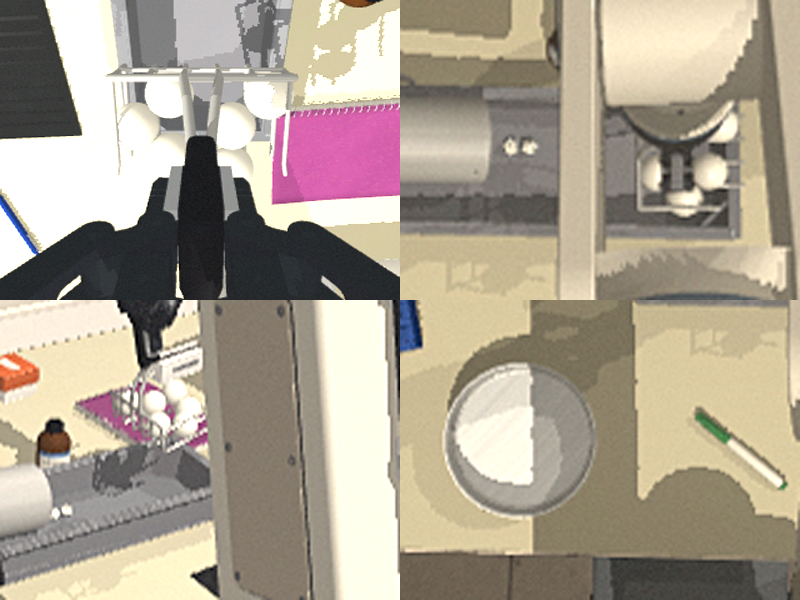

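The wrist panel shows all six balls in the scoop, and the weight agrees (5.8 ball weights); only chips remain near the jar. I'll shake gently over the tray, then carry the balls to the dish.

```bash
python3 -m jog '[[[0,0,0],[0,0.004,0],-1],[[0,0,0],[0,-0.008,0],-1],[[0,0,0],[0,0.008,0],-1],[[0,0,0],[0,-0.008,0],-1],[[0,0,0],[0,0.004,0],-1],[[0,0,0],[-0.0025,0,-0.01],-1],[[0,0,0],[-0.0025,0,-0.01],-1],[[0,0,0],[-0.0025,0,-0.01],-1]]'
python3 -m jog '[[[0,0,0],[0.0078,-0.0039,-0.002],-1],[[0,0,0],[0.0155,-0.0078,-0.004],-1],[[0,0,0],[0.0233,-0.0117,-0.0059],-1],[[0,0,0],[0.0271,-0.0137,-0.0069],-1],[[0,0,0],[0.0271,-0.0137,-0.0069],-1],[[0,0,0],[0.0271,-0.0137,-0.0069],-1],[[0,0,0],[0.0271,-0.0137,-0.0069],-1],[[0,0,0],[0.0271,-0.0137,-0.0069],-1],[[0,0,0],[0.0271,-0.0137,-0.0069],-1],[[0,0,0],[0.0271,-0.0137,-0.0069],-1]]'
python3 -m jog '[[[0,0,0],[0.0271,-0.0137,-0.0069],-1],[[0,0,0],[0.0271,-0.0137,-0.0069],-1],[[0,0,0],[0.0271,-0.0137,-0.0069],-1],[[0,0,0],[0.0271,-0.0137,-0.0069],-1],[[0,0,0],[0.0271,-0.0137,-0.0069],-1],[[0,0,0],[0.0271,-0.0137,-0.0069],-1],[[0,0,0],[0.0233,-0.0117,-0.0059],-1],[[0,0,0],[0.0174,-0.0088,-0.0045],-1],[[0,0,0],[0.0116,-0.0059,-0.003],-1],[[0,0,0],[0.0039,-0.002,-0.001],-1],[[0,0,0],[0,0,0],-1],[[0,0,0],[0,0,0],-1]]'
python3 - <<'E'
from h import *
F=[]
for i in range(10):
    im=r.grab_frame("wrist" if i<9 else "top"); s=r.sense(); F.append(s['contact_force'])
cv2.imwrite('pics/t8raw.png',im[:,:,::-1])
print((np.mean(F,0)[2]+1.6)/-.785, r.sense()['eef_pos'],r.sense()['tcp_rot'])
g=im.astype(int).min(2)
# chip blobs in tray: world (560..700, -230..100) -> px
p=proj("top",[[560,-232,10],[700,100,10]]); x0,y1=int(p[1,0]),int(p[0,1]);x1,y0=int(p[0,0]),int(p[1,1]);print(x0,x1,y0,y1)
sub=im[y0:y1,x0:x1].astype(np.uint8); m=(sub.min(2)>sub.min(2).mean()+60).astype(np.uint8)
n,l,st,ce=cv2.connectedComponentsWithStats(m)
for i in range(1,n):
    if st[i,4]>=4: print(st[i,4],np.round(ce[i]+[x0,y0],1),pt("top",ce[i]+[x0,y0],14), sub[int(ce[i][1]),int(ce[i][0])])
# dish circle
c=cv2.HoughCircles(cv2.cvtColor(im,cv2.COLOR_RGB2GRAY),cv2.HOUGH_GRADIENT,1.5,40,param1=80,param2=25,minRadius=25,maxRadius=34); print(c)
E
```

```text
clock: 29.0
eef_pos: [632.7, -125.0, 297.5]
tcp_rot: [3.141, 0.25, 1.588]
contact_force: [0.4, -0.7, -6.0]
opening: 0.148
grasp_force: 108.7
clock: 30.0
eef_pos: [506.8, 118.6, 295.6]
tcp_rot: [-3.141, 0.25, 1.589]
contact_force: [0.1, 0.1, -5.8]
opening: 0.15
grasp_force: 108.7
clock: 31.2
eef_pos: [394.4, 339.9, 295.8]
tcp_rot: [3.141, 0.251, 1.588]
contact_force: [0.0, 0.6, -6.5]
opening: 0.15
grasp_force: 108.7
6.061650943806291 [394.34271305 340.48531571 295.85154293] [-3.14158882  0.24998021  1.58805125]
260 369 154 203
5 [298.4 171.4] [651.  -14.6  14. ] [151 142 123]
5 [304.4 172. ] [649.7 -32.8  14. ] [173 163 142]
[[[207.75 255.75  29.8 ]
  [158.25 222.75  31.45]
  [170.25 308.25  33.1 ]
  [ 89.25 152.25  26.5 ]
  [351.75 171.75  31.45]
  [ 75.75 222.75  33.1 ]
  [ 93.75 267.75  33.1 ]
  [188.25  81.75  29.8 ]
  [  2.25 152.25  31.45]
  [161.25 137.25  26.5 ]
  [ 50.25 167.25  26.5 ]
  [258.75 171.75  26.5 ]]]
```

Run:
```python
from h import *
print(pt("top",(208,256),45))
for f in ['t3_raw','t8raw']:
    im=cv2.imread(f'pics/{f}.png'); p=proj("top",[[568,-228,10],[692,-60,10]]); x0,y1=int(p[1,0]),int(p[0,1]);x1,y0=int(p[0,0]),int(p[1,1])
    g=im[y0:y1,x0:x1].min(2); m=(cv2.subtract(g,cv2.medianBlur(g,11))>22).astype(np.uint8)
    n,l,st,ce=cv2.connectedComponentsWithStats(m); print(f,np.median(g))
    for i in range(1,n):
        if st[i,4]>=3: print(st[i,4],np.round(ce[i]+[x0,y0],1),pt("top",ce[i]+[x0,y0],12),g[int(ce[i][1]),int(ce[i][0])])
```

```text
[393.1 243.9  45. ]
t3_raw 66.0
6 [338.2 160.8] [ 687.5 -135.3   12. ] 103
12 [347.6 165.9] [ 672.7 -164.1   12. ] 101
32 [364.8 168. ] [ 667.9 -216.4   12. ] 147
25 [365.6 180. ] [ 631.1 -218.8   12. ] 141
5 [335.6 185.6] [ 611.3 -127.9   12. ] 84
12 [353.7 185.5] [ 613.3 -182.6   12. ] 86
10 [359.  185.5] [ 613.7 -198.8   12. ] 84
13 [352.1 192.6] [ 591.5 -177.8   12. ] 97
3 [340. 199.] [ 571.1 -141.4   12. ] 94
t8raw 77.0
30 [358.4 187.1] [ 608.9 -196.9   12. ] 111
```

```bash
python3 -m jog '[[[0,0,0],[0.0025,-0.001,0.01],-1],[[0,0,0],[0.005,-0.001,0.02],-1],[[0,0,0],[0.0055,0,0.022],-1],[[0,0,0],[0.005,0,0.02],-1],[[0,0,0],[0.0033,0,0.013],-1],[[0,0,0],[0.001,0,0.004],-1],[[0,0,0],[0,0,0],-1],[[0,0,0],[0,0,0],-1]]'
```

```text
clock: 32.5
eef_pos: [392.6, 340.6, 204.8]
tcp_rot: [3.141, 0.249, 1.588]
contact_force: [0.0, 0.7, -6.4]
opening: 0.145
grasp_force: 108.7
```

```bash
python3 -m jog '[[[0,0.075,0],[-0.0105,0,0.0032],-1],[[0,0.075,0],[-0.0101,0,0.0032],-1],[[0,0.12,0],[-0.0165,0,0.0049],-1],[[0,0.12,0],[-0.0165,0,0.0048],-1],[[0,0.12,0],[-0.0165,0,0.0048],-1],[[0,0.12,0],[-0.0165,0,0.0049],-1],[[0,0.12,0],[-0.0166,0,0.0048],-1],[[0,0,0],[0,0,0],-1],[[0,0,0],[0,0,0],-1],[[0,0,0],[0,0,0],-1],[[0,0,0],[0,0,0],-1],[[0,0,0],[0,0,0],-1]]'
python3 - <<'E'
from h import *
F=[]
for i in range(8):
    im=r.grab_frame("wrist" if i<7 else "top"); s=r.sense(); F.append(s['contact_force'])
cv2.imwrite('pics/t9raw.png',im[:,:,::-1])
print(np.mean(F,0), r.sense()['eef_pos'],r.sense()['tcp_rot'])
E
```

```text
clock: 33.7
eef_pos: [393.4, 247.8, 171.4]
tcp_rot: [-3.136, -0.452, 1.591]
contact_force: [3.3, -3.7, 3.8]
opening: 0.147
grasp_force: 110.0
[ 3.16505621 -4.68429695  4.13665514] [393.37180761 247.73973481 171.2580064 ] [-3.13607261 -0.45181566  1.59082725]
```

```bash
python3 -m jog '[[[0,0,0],[0.0022,0,-0.0045],-1],[[0,0,0],[0.0022,0,-0.0045],-1],[[0,0,0],[0.0022,0,-0.0045],-1],[[0,0,0],[0.0022,0,-0.0045],-1],[[0,0,0],[0,0,0],-1],[[0,0,0],[0,0,0],-1],[[0,0,0],[0,0,0],-1],[[0,0,0],[0,0,0],-1]]'
python3 - <<'E'
from h import *
F=[]
for i in range(8):
    im=r.grab_frame("wrist" if i<7 else "top"); s=r.sense(); F.append(s['contact_force'])
    if i==0: w=im
cv2.imwrite('pics/t10raw.png',im[:,:,::-1]);cv2.imwrite('pics/w10raw.png',w[:,:,::-1])
print(np.mean(F,0), r.sense()['eef_pos'],r.sense()['tcp_rot'])
E
```

```text
clock: 34.9
eef_pos: [392.4, 247.1, 190.3]
tcp_rot: [-3.133, -0.452, 1.588]
contact_force: [0.5, 0.1, -1.2]
opening: 0.149
grasp_force: 109.5
[ 0.29126261 -0.06790924 -1.48006042] [392.57885109 247.13741732 190.48014529] [-3.1331305  -0.45184483  1.58855971]
```

The residual weight equals the scoop alone, so all balls are out. I'll lift, level and carry the scoop back above the mat.

```bash
python3 -m jog '[[[0,0,0],[0.0087,0,-0.018],-1],[[0,0,0],[0.0087,0,-0.018],-1],[[0,0,0],[0.0087,0,-0.018],-1],[[0,0,0],[0.0044,0,-0.009],-1],[[0,-0.113,0],[0,0,0],-1],[[0,-0.113,0],[0,0,0],-1],[[0,-0.113,0],[0,0,0],-1],[[0,-0.113,0],[0,0,0],-1]]'
python3 -m jog '[[[0,0,0],[-0.02,0.001,0],-1],[[0,0,0],[-0.0384,0.001,0],-1],[[0,0,0],[-0.0384,0.001,0],-1],[[0,0,0],[-0.0384,0.001,0],-1],[[0,0,0],[-0.0384,0.001,0],-1],[[0,0,0],[-0.0384,0.001,0],-1],[[0,0,0],[-0.0384,0.001,0],-1],[[0,0,0],[-0.0384,0.001,0],-1],[[0,0,0],[-0.0384,0.001,0],-1],[[0,0,0],[-0.0384,0.001,0],-1],[[0,0,0],[-0.0384,0.001,0],-1],[[0,0,0],[-0.0384,0.001,0],-1]]'
python3 -m jog '[[[0,0,0.1446],[0,0,0],-1],[[0,0,0.1446],[0,0,0],-1],[[0,0,0.1446],[0,0,0],-1],[[0,0,0.1446],[0,0,0],-1],[[0,0,0.1446],[0,0,0],-1],[[0,0,0.1446],[0,0,0],-1],[[0,0,0.1446],[0,0,0],-1],[[0,0,0.1446],[0,0,0],-1],[[0,0,0.1446],[0,0,0],-1],[[0,0,0.1446],[0,0,0],-1],[[0,0,0],[0,0,0],-1]]'
python3 - <<'E'
from h import *
s=r.sense(); print(s['eef_pos'],s['tcp_rot'])
t=r.grab_frame("top")[:,:,::-1]; w=r.grab_frame("wrist")[:,:,::-1]; q=r.grab_frame("scene")[:,:,::-1]
cv2.imwrite('pics/t11raw.png',t)
c=np.zeros((600,800,3),np.uint8)
c[:300,:400]=cv2.resize(t[215:305,150:270],(400,300),interpolation=cv2.INTER_CUBIC)
c[:300,400:]=cv2.resize(t[120:225,240:380],(400,300),interpolation=cv2.INTER_CUBIC)
c[300:,:400]=cv2.resize(w,(400,300),interpolation=cv2.INTER_CUBIC)
c[300:,400:]=cv2.resize(q[120:300,180:420],(400,300),interpolation=cv2.INTER_CUBIC)
cv2.imwrite('pics/c11.png',cv2.convertScaleAbs(c,alpha=1.5))
E
```

```text
clock: 36.1
eef_pos: [393.3, 247.1, 260.9]
tcp_rot: [-3.136, 0.004, 1.592]
contact_force: [-1.5, -0.4, -2.2]
opening: 0.15
grasp_force: 109.3
clock: 37.3
eef_pos: [414.2, -196.4, 260.1]
tcp_rot: [-3.134, -0.001, 1.592]
contact_force: [0.7, 0.7, -2.4]
opening: 0.146
grasp_force: 109.4
clock: 38.4
eef_pos: [414.5, -194.7, 260.1]
tcp_rot: [-3.14, 0.008, 0.144]
contact_force: [-0.3, 0.5, -1.0]
opening: 0.154
grasp_force: 109.4
[ 414.45101272 -194.72670683  260.05011135] [-3.14004003  0.00786174  0.14414518]
```

View pics/c11.png

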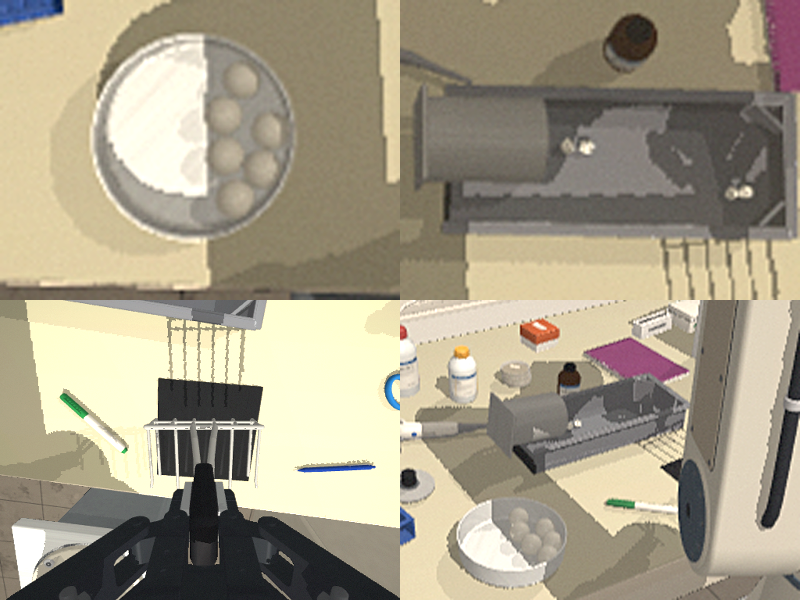

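All six balls lie in the dish, the farthest about 64 mm from its centre. Four chips are in the tray, and the jar is still lying. Next I'll set the scoop down.

```bash
python3 -m jog '[[[0,-0.004,0],[-0.003,0,0.02],-1],[[0,0,0],[-0.003,0,0.03],-1],[[0,0,0],[0,0,0.03],-1],[[0,0,0],[0,0,0.02],-1],[[0,0,0],[0,0,0.01],-1],[[0,0,0],[0,0,0.003],-1],[[0,0,0],[0,0,0],-1],[[0,0,0],[0,0,0],-1]]'
python3 -m jog '[[[0,0,0],[0,0,0.002],-1],[[0,0,0],[0,0,0],-1],[[0,0,0],[0,0,0],-1]]'
python3 -m jog '[[[0,0,0],[0,0,0.002],-1],[[0,0,0],[0,0,0],-1],[[0,0,0],[0,0,0],-1]]'
```

```text
clock: 39.35
eef_pos: [408.2, -196.2, 148.4]
tcp_rot: [3.142, 0.01, 0.147]
contact_force: [-0.4, -0.1, -2.2]
opening: 0.152
grasp_force: 109.2
clock: 39.65
eef_pos: [407.5, -196.0, 145.8]
tcp_rot: [-3.141, 0.011, 0.146]
contact_force: [-0.1, -0.3, -1.4]
opening: 0.152
grasp_force: 109.2
clock: 39.95
eef_pos: [407.3, -195.9, 143.5]
tcp_rot: [-3.141, 0.012, 0.146]
contact_force: [-0.0, -0.7, -1.1]
opening: 0.147
grasp_force: 109.2
```

```bash
python3 -m jog '[[[0,0,0],[0,0,0.0015],-1],[[0,0,0],[0,0,0],-1],[[0,0,0],[0,0,0],-1]]'
python3 -m jog '[[[0,0,0],[0,0,0],-0.5],[[0,0,0],[0,0,0],0],[[0,0,0],[0,0,0],1],[[0,0,0],[0,0,0],1],[[0,0,0],[0,0,0],1],[[0,0,0],[0,0,0],1]]'
python3 -m jog '[[[0,0,0],[0,0,-0.01],1],[[0,0,0],[0,0,-0.03],1],[[0,0,0],[0,0,-0.03],1],[[0,0,0],[0,0,-0.03],1],[[0,0,0],[0,0,-0.03],1],[[0,0,0],[-0.03,0,-0.03],1],[[0,0,0],[0,0.04,0],1],[[0,0,0],[0,0.04,0],1],[[0,0,0],[0,0.04,0],1],[[0,0,0],[0,0.04,0],1],[[0,0,0],[0,0,0],1]]'
python3 - <<'E'
from h import *
t=r.grab_frame("top")[:,:,::-1]; cv2.imwrite('pics/t12raw.png',t); s=r.sense(); print(s['eef_pos'],s['contact_force'],s['clock'])
t0=cv2.imread('pics/top0raw.png')
def wires(t):
    b=t[222:295,318:400].min(2); m=(b>95).astype(np.uint8); 
    # bright pixels strictly inside the mat (world)
    q=proj("top",[[472,-115,3],[482,-275,3],[325,-284,3],[314,-127,3]])-[318,222]
    k=np.zeros_like(m); cv2.fillPoly(k,[q.astype(np.int32)],1); m&=k; ys,xs=np.nonzero(m)
    return len(xs),xs.min(),xs.max(),ys.min(),ys.max(),xs.mean(),ys.mean()
print(wires(t0),wires(t))
d=cv2.HoughCircles(cv2.cvtColor(t[215:305,150:270],cv2.COLOR_BGR2GRAY),cv2.HOUGH_GRADIENT,1.5,60,param1=80,param2=25,minRadius=27,maxRadius=33); print(d)
for n,z in (("lid",38),): print(pt("top",(0,0),38) is not None)
E
```

```text
clock: 40.25
eef_pos: [407.6, -196.1, 143.0]
tcp_rot: [-3.141, 0.011, 0.146]
contact_force: [-4.0, 1.6, 14.3]
opening: 0.151
grasp_force: 111.8
clock: 40.85
eef_pos: [407.4, -195.9, 142.0]
tcp_rot: [-3.141, 0.012, 0.146]
contact_force: [-0.7, 0.6, 0.7]
opening: 1.0
grasp_force: 0.0
clock: 41.95
eef_pos: [403.3, -362.5, 302.9]
tcp_rot: [3.14, 0.011, 0.144]
contact_force: [1.0, 0.8, -0.4]
opening: 1.004
grasp_force: 0.0
[ 402.79497317 -360.24599006  302.57712073] [-0.57819185 -0.80341199 -0.53611521] 42.0
(162, np.int64(21), np.int64(63), np.int64(18), np.int64(54), np.float64(38.7962962962963), np.float64(32.339506172839506)) (165, np.int64(21), np.int64(63), np.int64(20), np.int64(56), np.float64(39.515151515151516), np.float64(34.46666666666667))
[[[56.25 41.25 30.45]]]
True
```

Run:
```python
from h import *
a=cv2.imread('pics/t11raw.png').astype(int); b=r.grab_frame("top")[:,:,::-1].astype(int)
d=abs(a-b).max(2)
for n,(y0,y1,x0,x1) in dict(dish=(215,305,165,250),jartray=(140,212,235,385),lid=(150,200,175,220),marker=(240,280,270,320),bottle=(120,148,305,340),rack=(185,230,115,172)).items():
    e=d[y0:y1,x0:x1]; print(n,(e>40).sum(),round(e.mean(),1))
a0=cv2.imread('pics/top0raw.png').astype(int); d=abs(a0-b).max(2)
for n,(y0,y1,x0,x1) in dict(marker=(240,280,270,320),bottle=(120,148,305,340),rack=(185,230,115,172)).items(): print(n,(d[y0:y1,x0:x1]>60).sum())
im=b[215:305,150:270].astype(np.uint8)
c=cv2.HoughCircles(cv2.resize(cv2.cvtColor(im,cv2.COLOR_BGR2GRAY),None,fx=4,fy=4,interpolation=cv2.INTER_CUBIC),cv2.HOUGH_GRADIENT,1,18,param1=60,param2=12,minRadius=18,maxRadius=26)
print(None if c is None else [pt("top",((x+.5)/4-.5+150,(y+.5)/4-.5+215),22)[:2] for x,y,_ in c[0]])
```

```text
dish 380 6.6
jartray 412 8.7
lid 423 12.3
marker 210 10.6
bottle 0 2.9
rack 0 3.1
marker 66
bottle 0
rack 0
[array([409. , 224.5]), array([441.4, 208.9]), array([366.1, 241. ]), array([339.1, 206.4]), array([376. , 219.5]), array([438.1, 195.6])]
```

Run:
```python
from h import *
b=r.grab_frame("top")[:,:,::-1]; cv2.imwrite('pics/t13raw.png',b)
E_=lambda i: cv2.Canny(i,40,110)
def m(ref,n,y0,y1,x0,x1):
    a=cv2.imread(ref); t=cv2.GaussianBlur(E_(a),(0,0),1)[y0:y1,x0:x1]; s=cv2.GaussianBlur(E_(b),(0,0),1)[y0-12:y1+12,x0-12:x1+12]
    q=cv2.matchTemplate(s,t,cv2.TM_CCOEFF_NORMED); _,v,_,l=cv2.minMaxLoc(q); print(n,round(v,2),np.array(l)-12)
m('pics/t11raw.png','dish',222,292,175,242)
m('pics/t11raw.png','balls',224,284,210,238)
m('pics/t11raw.png','jar',145,190,240,300)
m('pics/t11raw.png','chips',176,200,340,378)
m('pics/t11raw.png','lid',150,200,175,222)
m('pics/top0raw.png','marker',240,280,272,318)
```

```text
dish 0.89 [0 0]
balls 0.69 [0 0]
jar 0.78 [0 0]
chips 0.76 [0 0]
lid 0.85 [0 0]
marker 0.66 [0 0]
```

Nothing has moved since the last view, so I'm handing in.

```bash
python3 -c "
from rig import r
print(r.sign_off())"
```

```text
the job is handed in; nothing more can be done
None
```

The job is handed in, but the rig returned no verdict. By camera and force checks, all six balls are in the dish, the four chips I could see are in the tray, the jar is lying in the tray, the lid is flat on the bench, and the scoop is back on its mat.

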